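Hang the slide carrier on the drip stand

ROBOT

A 7-joint arm with a two-finger parallel gripper is mounted at the origin on a cart in front of the work surface, level with it; the furniture and walls round the work are solid. World frame = base frame: x ahead of the robot, y to its left, z up, the work surface at z = 0. Lengths are in m, angles in rad, forces in N, time in s.
With the tool pointing down it reaches from about 0.4 to 0.9 m from the base axis. Payload 5.5 kg.
Tool frame: the origin (TCP) lies at the very end of the fingers, on their centre line; the grasp point (between the pads) lies 19 mm behind it; z points along the fingers, y is the line along which they close (so a half turn about z gives the same grasp; the last joint's range is limited). The gripper opens to 85 mm and grips with 20 to 120 N. Pads are 22 mm wide; open, the fingers measure 114 mm over their backs; the gripper's body (76 mm by 85 mm) begins 54 mm behind the grasp point. The pads swing forward as they close: fully open they stand 13 mm farther back than shut.
Start: joints at [1.544, 0.501, -0.427, 1.55, 0.221, 1.138, -0.21], TCP at [0.186, -0.623, 0.231] pointing down, gripper open.
Joint ranges: [-2.88, 2.88], [-0.31, 2.03], [-1.54, 1.56], [0.2, 2.42], [-1.41, 4.55], [0.19, 2.02], [-2.57, 2.57]. Speed limits (rad/s): [2.57, 2.57, 3.14, 3.14, 3.14, 3.14, 3.14].

INTERFACE

Orientations are given as a unit quaternion [x, y, z, w].
In Python, from rig import manip gives the robot as it stands. The module is installed in compiled form; this text tells all that it offers. Calls block until the motion is done:
- manip.move_ptp(position, orientation): joint-space move of the TCP to a pose.
- manip.move_l(position, frame=None, velocity=0.15, max_force=None): straight line of the TCP; frame=None keeps the orientation; velocity is the mean speed in m/s. With max_force (N) it stops when the force on the tool has changed by that much, and returns True; else False.
- manip.set_joints(angles): joint-space move.
- manip.grip(opening): opening from 0.0 (shut) to 1.0 (fully open); the grip force is fixed at half the most; returns when the fingers have stopped.
- manip.dwell(seconds).
- manip.inverse_kinematics(position, orientation): joint angles nearest the present ones, or None.
- manip.capture(name): name is "side" or "top" or "wrist"; returns the picture (400x640x3 uint8, blue, green, red); there is no depth.
- manip.camera_model(name): a dict with "fovy" (degrees; the focal length in pixels is half the picture's height over the tangent of half this angle, whatever the lens; pixels are square), "cx", "cy" (the principal point, pixels), "R" (3x3) and "t" (3): a world point X has camera coordinates R X + t; the wrist camera has in their place "mount" (4x4, takes a point from camera to tool coordinates, whose origin is the TCP and whose axes are the flange's). Camera axes: x right, y down, z forward; pixel columns grow to the right and rows downward; lengths in m; the calibration is good to about 2 mm. A picture is of the moment at which its call begins: read the wrist's pose just before it. camera_model takes no time and is no camera call.
A pose or a line that the arm cannot do raises manip.IKError and nothing moves.
- manip.job_done(): hands the job in; it is judged then, once.
Readings, each from a call of its own:
- manip.read_clock(): time.
- manip.read_q(): joint angles.
- manip.read_qd(): joint speeds.
- manip.read_effort(): joint torques, N m.
- manip.read_ee_pos(): TCP position.
- manip.read_tool_rot(): TCP orientation.
- manip.read_force(): force on the tool from outside, world axes, zero at the start.
- manip.read_torque(): the same for the moment, N m.
- manip.read_finger_gap(): opening from 0.0 (shut) to 1.0 (fully open).
- manip.read_gripper_force(): force on a finger pad.
Only numpy, scipy, OpenCV 4.12 (cv2) and the standard library are available. Lean on these libraries where they do the work, as an engineer would, in place of code of your own. Each camera call takes 0.05 s, during which the arm holds its last target. There are 200 camera calls.

TASK

Pick up the slide carrier and hang it on the headed pin of the drip stand to drain: slide the sideways slot of its steel hanger plate over the pin, under the hood, until the pin sits in the notch at the slot's closed end. Leave it hanging freely, upright and still, clear of the tray, and leave the bottles, the timer and the marker where they are.

Things in the scene. Friction and masses are not known exactly. Their poses are not given: they have to be found in the camera images.
- carrier: Slide carrier, 0.2 kg, standing: green basket of glass slides, 84 x 44 x 34 mm (x, y, z; slides reach z 44), under an upright steel hanger plate 5 mm thick in its x-z plane at y = 0. Origin: centre of the underside, z up. Stem x -22 to 22 up to the plate's head, which spans x -58 to 56, z 106 to 153. In the head is a level slot, open at the +x edge (see the points).
- seat (a point): Notch at the slot's closed end, carrier (0, 0, 139 mm): the pin's middle lies here when it hangs. The slot spans z 126 to 139, from x = -5 (closed end) to +x. The notch is in its upper face: x -5 to 5, up to z 143. Jaw below the slot ends at x = 38. Axes as the carrier's.
- lip_tip (a point): Tip of the lip above the slot, carrier (56, 0, 139 mm), its lower edge. The lip (z 139 to 153) reaches 18 mm farther than the jaw below, so it can be lowered on the pin alone and the pin felt with it.
- grip_pad (a point): Middle of the gripping place, carrier (-40, 0, 135 mm): solid plate 5 mm thick with green pads (x -56 to -28, z 112 to 150) on both faces; fingers close along the carrier's y. Axes as the carrier's.
- stand: Drip stand, fixed: white base, x -75 to 108, y -60 to 60, 8 mm high, tray rim 14 mm high. Origin: on the table under the middle of the pin; x points from the open front (toward robot and right) to the post. Pin: 8 mm thick, level, along y, an 18 mm wide flange at each end, free between y -9 and 9. The carrier goes on from the front, its x along the stand's x.
- post_foot (a point): Foot of the steel post (22 mm thick, 340 mm high), stand (96, 30, 8 mm). On it a carriage with pin and hood is clamped (holds over 25 N) at a height that varies and is NOT reported: pin centre 190 to 220 mm above the table; look or feel. An arm at y 13 to 19, 24 mm high, x -10 to 78, carries the pin; the collar on the post has its front at x = 78.
- front_edge (a point): On the table at stand (-29, 0, 0), under the front edge of the clear, blue-edged hood on the carriage. The hood spans stand x -29 to 116, y -47 to 52; underside 68 mm, top 76 mm above the pin's centre. A gripper pointing straight down would strike it; one leaning 30 to 50 degrees back toward the stand's -x passes. The tall cloth-covered microscope on the right is solid.
- dye_bottle: Small brown bottle, 42 mm across, 92 mm high; origin under its centre. Leave alone.
- buffer_bottle: White bottle with a blue cap, 46 mm across, 98 mm high; origin under its centre. Leave alone.
- timer: White timer, 62 x 62 x 20 mm, lying; origin under its centre. Leave alone.
- marker: Marker, 14 x 131 x 16 mm, lying along its y; origin under its centre. Leave alone.

How it is judged:
By the outcome, as a careful person would: the job done as asked, in the order asked, and still so for the second after the job is handed in, with the robot touching nothing.
It also fails if it takes over 42 s, if anything falls off the work surface, if the arm or the gripper's body presses on something with over 40 N, if the wrist force passes 120 N, or if a joint passes its speed limit or range.

## Working session

There is one attempt and no reset: what is moved stays moved. The work goes in short steps, each a Python script; the robot and the scene stay as the last script left them, time stands still between calls to the robot, and variables do not carry over. Pictures are saved under pics/ and viewed, at most 13 in all, crops included, and the job is handed in when it is done.

```bash
mkdir -p pics; python3 - <<'E'
from rig import manip
import cv2,numpy as np
for n in("side","top","wrist"):
    im=manip.capture(n); cv2.imwrite(f"pics/{n}0.png",im)
    m=manip.camera_model(n); print(n,{k:np.round(v,4).tolist() for k,v in m.items()})
print(manip.read_clock(),manip.read_tool_rot())
E
```

```text
side {'fovy': 57.7265, 'cx': 321.8514, 'cy': 196.4304, 'R': [[-0.9277, -0.3725, 0.0261], [-0.1645, 0.345, -0.9241], [0.3352, -0.8615, -0.3813]], 't': [0.3666, 0.2425, 0.5918]}
top {'fovy': 56.0324, 'cx': 323.534, 'cy': 202.1412, 'R': [[-0.3977, -0.9175, -0.0015], [-0.889, 0.3858, -0.2466], [0.2268, -0.0968, -0.9691]], 't': [0.0548, 0.5177, 0.824]}
wrist {'fovy': 59.2523, 'cx': 315.5427, 'cy': 194.7955, 'mount': [[-0.0006, -0.9513, -0.3083, 0.0795], [1.0, -0.0008, 0.0006, 0.0003], [-0.0009, -0.3083, 0.9513, -0.1422], [0.0, 0.0, 0.0, 1.0]]}
0.15 [ 9.89517833e-01  1.44408754e-01 -8.23619163e-05 -7.50801347e-04]
```

View pics/side0.png

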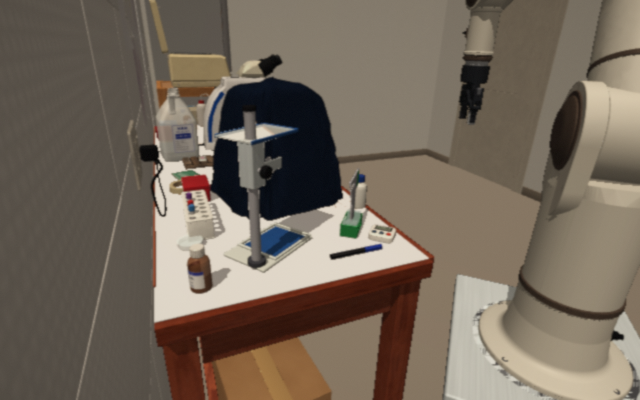

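View pics/top0.png

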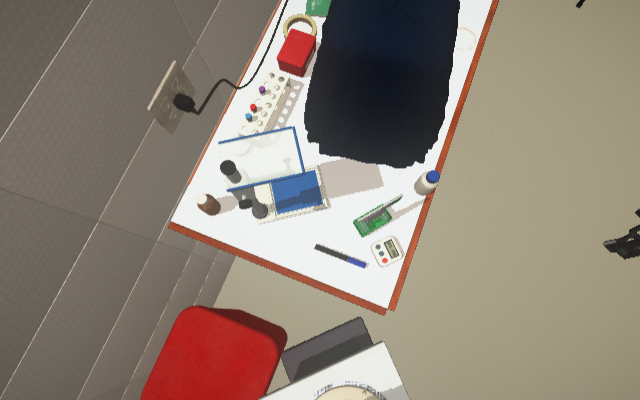

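```bash
cat > h.py <<'E'
from rig import manip
import cv2,numpy as np
from scipy.spatial.transform import Rotation as Rot
def cam(n,pose=None):
    m=manip.camera_model(n); f=200/np.tan(np.radians(m["fovy"])/2)
    if n=="wrist":
        p,q=pose; T=np.eye(4);T[:3,:3]=Rot.from_quat(q).as_matrix();T[:3,3]=p
        W=T@np.array(m["mount"]); R=W[:3,:3].T; t=-R@W[:3,3]
    else: R=np.array(m["R"]);t=np.array(m["t"])
    return f,m["cx"],m["cy"],R,t
def ray(c,uv):
    f,cx,cy,R,t=c; d=R.T@np.array([(uv[0]-cx)/f,(uv[1]-cy)/f,1]); return -R.T@t,d/np.linalg.norm(d)
def onz(c,uv,z):
    o,d=ray(c,uv); return o+d*(z-o[2])/d[2]
def proj(c,X):
    f,cx,cy,R,t=c; p=R@np.array(X)+t; return np.array([f*p[0]/p[2]+cx,f*p[1]/p[2]+cy])
def tri(c1,u1,c2,u2):
    A=[];b=[]
    for c,u in((c1,u1),(c2,u2)):
        o,d=ray(c,u);P=np.eye(3)-np.outer(d,d);A.append(P);b.append(P@o)
    x=np.linalg.lstsq(np.vstack(A),np.hstack(b),rcond=None)[0]
    return x,[np.linalg.norm(P@x-bb) for P,bb in zip(A,b)]
E
python3 - <<'E'
from h import *
t=cv2.imread("pics/top0.png");s=cv2.imread("pics/side0.png")
a=cv2.resize(t[110:260,200:460],None,fx=3,fy=3,interpolation=cv2.INTER_CUBIC)[:, :780]
cv2.imwrite("pics/topc.png",a)
b=cv2.resize(s[95:275,200:400],None,fx=3.3,fy=3.3,interpolation=cv2.INTER_CUBIC)
cv2.imwrite("pics/sidec.png",b)
c=cam("top");cs=cam("side")
for n,u in dict(mk=(340,256),timer=(387,250),green=(377,214),foot=(260,212),dye=(206,205)).items(): print(n,onz(c,u,0).round(3))
for n,u in dict(foot=(257,262),carr=(351,235)).items(): print(n,onz(cs,u,0).round(3))
E
```

```text
mk [ 0.371 -0.145  0.   ]
timer [ 0.338 -0.257  0.   ]
green [ 0.43  -0.274  0.   ]
foot [ 0.552 -0.005 -0.   ]
dye [0.624 0.115 0.   ]
foot [ 0.557 -0.02   0.   ]
carr [ 0.406 -0.225  0.   ]
```

View pics/topc.png

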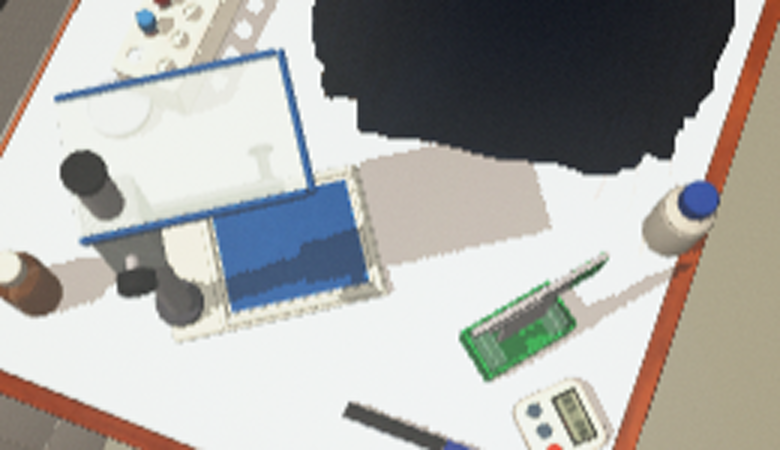

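View pics/sidec.png

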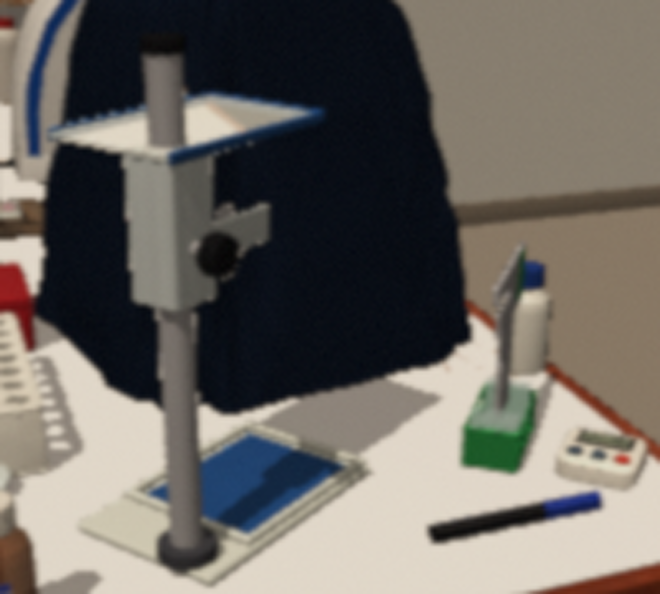

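```bash
python3 - <<'E'
from h import *
c=cam("top");s=cam("side")
T=lambda u:(200+u[0]/3,110+u[1]/3); S=lambda u:(200+u[0]/3.3,95+u[1]/3.3)
P=lambda n,x:print(n,np.round(x,3))
for n,u in dict(NR=(388,293),NL=(178,340),FR=(357,168)).items(): P(n,onz(c,T(u),.008))
for n,u in dict(NR=(370,468),NL=(210,585),FL=(80,524)).items(): P("s"+n,onz(s,S(u),.008))
P("posttop t",onz(c,T((84,172)),.348));P("posttop s",onz(s,S((165,42)),.348))
for z in(.258,.296): 
    for n,u in dict(hFfar=(281,52),hFnear=(312,190),hBnear=(84,241),hBfar=(57,98)).items(): P((n,z),onz(c,T(u),z))
x,e=tri(c,T((312,190)),s,S((320,115)));P("hood near corner? tri",x);print(e)
x,e=tri(c,T((281,52)),s,S((212,96)));P("hood far",x);print(e)
P("plate right end",onz(c,T((605,257)),.153));P("plate left end",onz(c,T((475,331)),.153))
P("plate s hi",onz(s,S((522,248)),.153));
for n,u in dict(L=(462,335),F=(515,285)).items(): P("bask34"+n,onz(c,T(u),.034))
P("bask0 near",onz(c,T((490,380)),0));P("bask0 r",onz(c,T((577,332)),0))
P("micro edge",onz(c,T((600,172)),0));P("microL",onz(c,T((320,90)),0))
print(proj(s,[.45,-.12,.2]))
E
```

```text
NR [ 0.491 -0.169  0.008]
NL [0.524 0.007 0.008]
FR [ 0.603 -0.189  0.008]
sNR [ 0.486 -0.162  0.008]
sNL [0.517 0.018 0.008]
sFL [ 0.633 -0.009  0.008]
posttop t [ 0.546 -0.008  0.348]
posttop s [0.503 0.062 0.348]
('hFfar', 0.258) [ 0.611 -0.143  0.258]
('hFnear', 0.258) [ 0.517 -0.125  0.258]
('hBnear', 0.258) [0.543 0.017 0.258]
('hBfar', 0.258) [0.639 0.    0.258]
('hFfar', 0.296) [ 0.593 -0.139  0.296]
('hFnear', 0.296) [ 0.505 -0.122  0.296]
('hBnear', 0.296) [0.529 0.012 0.296]
('hBfar', 0.296) [ 0.619 -0.004  0.296]
hood near corner? tri [ 0.51  -0.124  0.277]
[np.float64(0.0008018571824388542), np.float64(0.0008018571824388213)]
hood far [ 0.6   -0.141  0.278]
[np.float64(0.001851426371522648), np.float64(0.0018514263715219883)]
plate right end [ 0.423 -0.305  0.153]
plate left end [ 0.411 -0.198  0.153]
plate s hi [ 0.416 -0.288  0.153]
bask34L [ 0.43  -0.207  0.034]
bask34F [ 0.451 -0.264  0.034]
bask0 near [ 0.391 -0.218  0.   ]
bask0 r [ 0.399 -0.302  0.   ]
micro edge [ 0.518 -0.382  0.   ]
microL [ 0.686 -0.189  0.   ]
[321.42005727 169.20430769]
```

```bash
cat >> h.py <<'E'
def quat(yaw,lean,flip):
    # tool z = (sin lean along yaw dir, down); y = perpendicular horizontal
    ex=np.array([np.cos(yaw),np.sin(yaw),0]);ez=np.array([0,0,1.])
    z=np.sin(lean)*ex-np.cos(lean)*ez
    y=np.cross(ez,ex)*(-1 if flip else 1); x=np.cross(y,z)
    return Rot.from_matrix(np.c_[x,y,z]).as_quat(),z
E
python3 - <<'E'
from h import *
c=cam("top");s=cam("side")
T=lambda u:(200+u[0]/3,110+u[1]/3); S=lambda u:(200+u[0]/3.3,95+u[1]/3.3)
print("cams",-c[3].T@c[4],-s[3].T@s[4])
for u in((322,95),(360,130),(440,145),(520,162),(600,172),(650,165)): print("T",onz(c,T(u),0).round(3),onz(c,T(u),.3).round(3))
for u in((120,380),(225,412),(330,392),(465,350)): print("S",onz(s,S(u),0).round(3))
d=np.radians
for fl in(0,1):
  for lean in(30,40,50):
    for nm,g,yaw in(("pick",[.421,-.296,.135],96),("hang",[.5525,-.143,.205],80),("pre",[.5525-.02,-.143-.1,.212],80)):
      q,z=quat(d(yaw),d(lean),fl)
      try: r=manip.inverse_kinematics(np.array(g)+.019*z,q)
      except Exception as e: r=None
      print(fl,lean,nm,None if r is None else np.round(r,2))
E
```

```text
cams [ 0.29519342 -0.06972178  0.9262645 ] [0.1816159  0.56273477 0.44017307]
T [ 0.681 -0.189  0.   ] [ 0.556 -0.15   0.3  ]
T [ 0.637 -0.206 -0.   ] [ 0.526 -0.162  0.3  ]
T [ 0.596 -0.265  0.   ] [ 0.499 -0.202  0.3  ]
T [ 0.554 -0.322  0.   ] [ 0.47 -0.24  0.3 ]
T [ 0.518 -0.382  0.   ] [ 0.446 -0.281  0.3  ]
T [ 0.507 -0.425  0.   ] [ 0.438 -0.31   0.3  ]
S [ 0.752 -0.23   0.   ]
S [ 0.639 -0.213  0.   ]
S [ 0.577 -0.285  0.   ]
S [ 0.501 -0.422  0.   ]
0 30 pick [ 0.94  0.64 -0.23  1.7  -0.22  1.22 -2.19]
0 30 hang [-0.34  0.98  1.35  1.78 -1.24  1.75 -2.02]
0 30 pre [ 0.81  0.56 -0.23  1.63 -0.38  1.22 -2.54]
0 40 pick [ 0.96  0.74 -0.21  1.6  -0.29  1.38 -2.13]
0 40 hang [ 0.77  0.58 -0.28  1.71 -0.54  1.19 -2.51]
0 40 pre [ 0.85  0.64 -0.21  1.58 -0.5   1.33 -2.43]
0 50 pick [ 0.97  0.85 -0.18  1.5  -0.36  1.53 -2.08]
0 50 hang [ 0.8   0.66 -0.25  1.68 -0.66  1.29 -2.39]
0 50 pre [ 0.88  0.73 -0.18  1.53 -0.6   1.44 -2.35]
1 30 pick [ 1.34  0.8  -0.83  1.68  0.17  1.23  0.6 ]
1 30 hang [ 1.22  0.76 -1.06  1.72  0.14  1.06  0.04]
1 30 pre [ 1.25  0.73 -0.9   1.61  0.06  1.18  0.25]
1 40 pick [ 1.35  0.91 -0.83  1.58  0.11  1.36  0.66]
1 40 hang [ 1.27  0.84 -1.05  1.69  0.02  1.09  0.17]
1 40 pre [ 1.28  0.82 -0.89  1.56 -0.06  1.25  0.35]
1 50 pick [ 1.36  1.02 -0.82  1.48  0.05  1.5   0.69]
1 50 hang [ 1.28  0.91 -1.    1.66 -0.13  1.14  0.31]
1 50 pre [ 1.3   0.91 -0.88  1.51 -0.15  1.32  0.43]
```

```bash
python3 - <<'E'
from h import *
d=np.radians
q,z=quat(d(96),d(40),1)
g=np.array([.421,-.296,.135])
manip.move_ptp(g+.019*z-.11*z,q)
pose=(manip.read_ee_pos(),manip.read_tool_rot())
im=manip.capture("wrist");cv2.imwrite("pics/w1.png",im)
np.save("pose1.npy",np.r_[pose[0],pose[1]])
print(pose,manip.read_clock())
c=cam("wrist",pose)
cx=np.array([np.cos(d(96)),np.sin(d(96)),0]);cy=np.array([-cx[1],cx[0],0]);O=np.array([.417,-.2555,0])
for n,p in dict(lip=(56,0,153),liplow=(56,0,139),back=(-58,0,153),b1=(42,22,34),b2=(42,-22,34),b3=(-42,22,34)).items():
    print(n,proj(c,O+cx*p[0]/1e3+cy*p[1]/1e3+np.array([0,0,p[2]/1e3])).round(0))
E
```

```text
(array([ 0.42647424, -0.3553647 ,  0.20455035]), array([ 0.62992974,  0.69763951,  0.22823864, -0.25376121])) 1.5333
lip [316.  69.]
liplow [316.  82.]
back [316. 212.]
b1 [295. 159.]
b2 [336. 159.]
b3 [293. 236.]
```

View pics/w1.png

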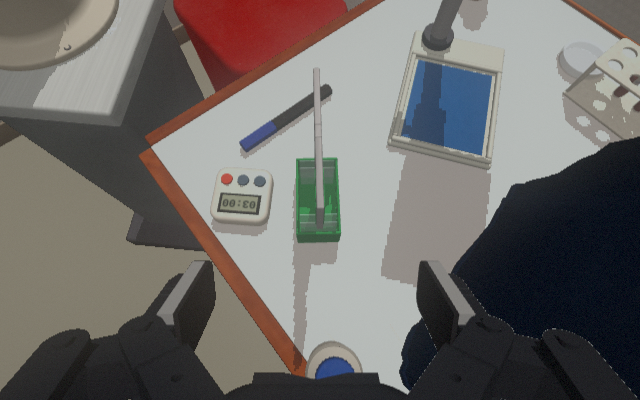

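```bash
python3 - <<'E'
import cv2
im=cv2.imread("pics/w1.png")[55:255,280:360]
cv2.imwrite("pics/w1c.png",cv2.rotate(cv2.resize(im,None,fx=4,fy=4,interpolation=cv2.INTER_CUBIC)[:800],cv2.ROTATE_90_COUNTERCLOCKWISE))
E
```

```text
(no output)
```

View pics/w1c.png

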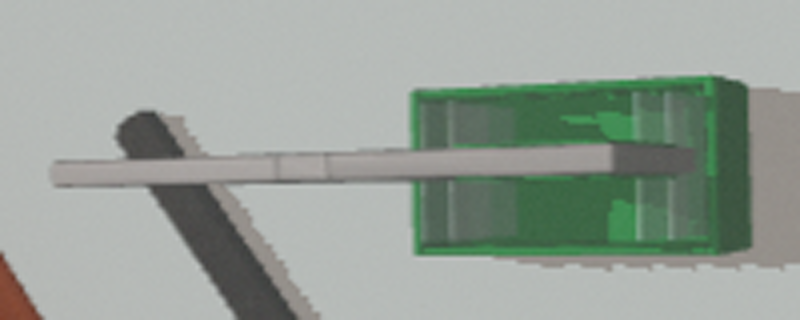

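```bash
python3 - <<'E'
from h import *
v=np.load("pose1.npy");c=cam("wrist",(v[:3],v[3:]))
U=lambda rx,ry:(280+(319-ry)/4,55+rx/4)
a=onz(c,U(52,173),.153);b=onz(c,U(612,157),.153)
print("lip,back",a,b,np.linalg.norm(a-b),np.degrees(np.arctan2(*(a-b)[1::-1])))
B=[onz(c,U(*u),.034) for u in((413,92),(413,252),(712,78),(716,252))]
f=(B[0]+B[1])/2;n=(B[2]+B[3])/2
print("basket",(f+n)/2,np.linalg.norm(f-n),np.linalg.norm(B[0]-B[1]),np.degrees(np.arctan2(*(f-n)[1::-1])))
# stand: base corners seen here
im=cv2.imread("pics/w1.png");m=cv2.inRange(im,(90,50,0),(200,130,60))
for nm,u in dict(NR=(389,147),FR=(489,166),NL=(415,34),FL=(505,42)).items():print(nm,onz(c,u,.008).round(4))
print("foot",onz(c,(437,40),.012).round(4))
E
```

```text
lip,back [ 0.41160617 -0.19867844  0.153     ] [ 0.42547015 -0.31038342  0.153     ] 0.11256203367368127 97.0749406733414
basket [ 0.41868047 -0.2534943   0.034     ] 0.08204241043453782 0.04226429767242876 96.95296607098199
NR [ 0.494  -0.1761  0.008 ]
FR [ 0.607  -0.1891  0.008 ]
NL [5.244e-01 1.000e-04 8.000e-03]
FL [ 0.6429 -0.0017  0.008 ]
foot [ 0.552  -0.0117  0.012 ]
```

```bash
cat >> h.py <<'E'
d=np.radians; LEAN=d(40); GP=np.array([-.042,0,.133])
def tcp(O,yaw):
    "TCP pose that puts carrier origin at O with yaw"
    q,z=quat(yaw,LEAN,1)
    return np.array(O)+Rot.from_euler('z',yaw).apply(GP)+.019*z,q
SO=np.array([.562,-.107,0]);SY=d(80)
def st(x,y,z): return SO+Rot.from_euler('z',SY).apply([x,y,0])+np.array([0,0,z])
E
python3 - <<'E'
from h import *
p,q=tcp([.4184,-.2535,0],d(97)); z=quat(d(97),LEAN,1)[1]
manip.move_ptp(p-.10*z,q)
print(manip.move_l(p,velocity=.1,max_force=8))
manip.grip(0.0)
print(manip.read_finger_gap(),manip.read_gripper_force(),manip.read_ee_pos()-p,manip.read_force())
f0=manip.read_force()
manip.move_l(p+[0,0,.075],velocity=.1)
print(manip.read_force()-f0,manip.read_gripper_force(),manip.read_clock())
pos,q2=tcp(st(-.13,0,.075),SY)
manip.move_l(p+[0,0,.075]+(pos-p-[0,0,.075])*.999,q2,velocity=.12) if False else manip.move_ptp(pos,q2)
pose=(manip.read_ee_pos(),manip.read_tool_rot());np.save("pose2.npy",np.r_[pose[0],pose[1]])
w=manip.capture("wrist");s=manip.capture("side")
cv2.imwrite("pics/w2.png",w);cv2.imwrite("pics/s2.png",s)
print(pose[0]-pos,manip.read_clock())
a=cv2.resize(s[100:260,225:385],(480,480),interpolation=cv2.INTER_CUBIC)
cv2.imwrite("pics/s2c.png",a)
E
```

```text
False
0.049122968155886064 58.889846205711365 [-1.00580019e-04 -1.88210214e-04  5.79735364e-06] [ 0.02467407 -0.27274639  1.2394381 ]
[-0.29053823  0.16090525 -3.47517022] 58.57040226459503 4.5417
[-0.00041604  0.00081206 -0.00093146] 5.1583
```

View pics/w2.png

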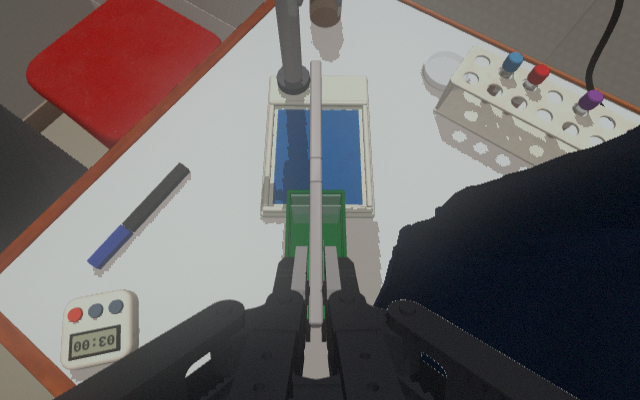

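View pics/s2c.png

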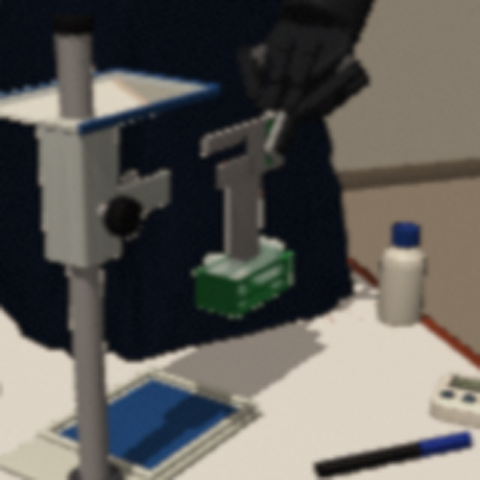

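```bash
python3 - <<'E'
from h import *
v=np.load("pose2.npy");c=cam("wrist",(v[:3],v[3:]))
C={(-75,60):(262,217),(-75,-60):(374,217),(108,60):(270,77),(108,-60):(366,78)}
A=np.array([k for k in C],float)/1e3;W=np.array([onz(c,u,.008)[:2] for u in C.values()])
print(W.round(4))
R,_=Rot.align_vectors(np.c_[W-W.mean(0),np.zeros(4)],np.c_[A-A.mean(0),np.zeros(4)])
yaw=R.as_euler('zyx')[0];O=W.mean(0)-R.as_matrix()[:2,:2]@A.mean(0)
print("stand",O,np.degrees(yaw),np.abs(R.as_matrix()[:2,:2]@A.T+O[:,None]-W.T).max())
s=cam("side")
Rm=R.as_matrix()
S=lambda u:(225+u[0]/3,100+u[1]/3)
for u in((168,172),(170,205)):
    o,dd=ray(s,S(u))
    for P in(O+Rm[:2,:2]@[-.01,.019],):
        k=np.dot(P-o[:2],dd[:2])/np.dot(dd[:2],dd[:2]);X=o+k*dd;print("arm end",X.round(4),"lat",np.linalg.norm(X[:2]-P))
# hood near front corner edges
for u,z in(((219,86),.0),((219,92),0)):
    P=O+Rm[:2,:2]@[-.029,.052];o,dd=ray(s,S(u));k=np.dot(P-o[:2],dd[:2])/np.dot(dd[:2],dd[:2]);X=o+k*dd;print("hood",X.round(4),np.linalg.norm(X[:2]-P))
# expected lip
q,z=quat(SY,LEAN,1);Oc=v[:3]-.019*z-Rot.from_euler('z',SY).apply(GP)
f=lambda x,y,zz:proj(s,Oc+Rot.from_euler('z',SY).apply(np.array([x,y,zz])/1e3))
for p in((56,2.5,153),(56,2.5,139),(38,2.5,106),(-58,2.5,153),(42,22,0),(42,-22,0)): print(p,((f(*p)-[225,100])*3).round(0))
E
```

```text
[[ 0.4944 -0.1722]
 [ 0.6081 -0.192 ]
 [ 0.5249  0.005 ]
 [ 0.6401 -0.0166]]
stand [ 0.56396474 -0.11016956] 79.88401170124436 0.0026804308696581347
arm end [ 0.5441 -0.1163  0.2145] lat 0.0007257356904896898
arm end [ 0.5432 -0.1168  0.1893] lat 0.0003171812803406591
hood [ 0.5092 -0.1289  0.2787] 0.0016362310947938882
hood [ 0.5092 -0.1289  0.2744] 0.0016319241698372414
(56, 2.5, 153) [203. 136.]
(56, 2.5, 139) [203. 153.]
(38, 2.5, 106) [217. 188.]
(-58, 2.5, 153) [282. 109.]
(42, 22, 0) [233. 316.]
(42, -22, 0) [190. 304.]
```

```bash
sed -i 's/^SO=.*/SO=np.array([.5635,-.1095,0]);SY=d(79.9)/' h.py; python3 - <<'E'
from h import *
p,q=tcp(st(-.13,0,.076),SY); manip.move_ptp(p,q)
print(manip.move_l(tcp(st(-.047,0,.076),SY)[0],velocity=.08,max_force=8))
manip.dwell(.3);f0=manip.read_force()
hit=manip.move_l(tcp(st(-.047,0,.060),SY)[0],velocity=.015,max_force=3)
p=manip.read_ee_pos();print(hit,"carrier z",.060+p[2]-tcp(st(-.047,0,.060),SY)[0][2],manip.read_force()-f0,manip.read_clock())
v=np.r_[p,manip.read_tool_rot()];np.save("pose3.npy",v)
w=manip.capture("wrist");s=manip.capture("side");cv2.imwrite("pics/w3.png",w);cv2.imwrite("pics/s3.png",s)
a=cv2.resize(s[110:230,235:355],(400,400),interpolation=cv2.INTER_CUBIC)
cv2.imwrite("pics/c3.png",np.hstack([a,cv2.resize(w[0:250,190:440],(400,400),interpolation=cv2.INTER_CUBIC)]))
E
```

```text
False
True carrier z 0.06938117534365118 [ 0.3596381  -1.14902986  5.63913778] 7.475
```

View pics/c3.png

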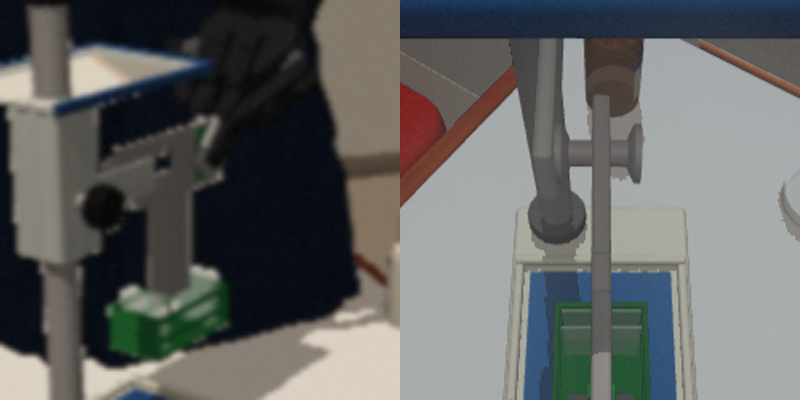

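```bash
python3 - <<'E'
from h import *
v=np.load("pose3.npy");c=cam("wrist",(v[:3],v[3:]))
inv=lambda X:Rot.from_euler('z',-SY).apply(X-SO)
U=lambda x,y:(190+(x-400)/1.6,y/1.6)
print("lip tip",inv(onz(c,U(600,97),.2224)),"expect x .009")
print("pin",inv(onz(c,U(580,153),.2044)),inv(onz(c,U(620,153),.2044)))
print("flanges y",inv(onz(c,U(568,153),.2044)),inv(onz(c,U(629,153),.2044)))
E
```

```text
lip tip [ 0.00865361 -0.00027612  0.2224    ] expect x .009
pin [0.00321465 0.00592954 0.2044    ] [ 0.00321461 -0.0064847   0.2044    ]
flanges y [0.00321466 0.0096531  0.2044    ] [ 0.0032146  -0.00927842  0.2044    ]
```

```bash
python3 - <<'E'
from h import *
zc=.0694+.0027
manip.move_l(tcp(st(-.047,0,zc),SY)[0],velocity=.02)
manip.dwell(.2);f0=manip.read_force()
h=manip.move_l(tcp(st(.010,0,zc),SY)[0],velocity=.03,max_force=4)
inv=lambda X:Rot.from_euler('z',-SY).apply(X-tcp(st(0,0,0),SY)[0])
a=inv(manip.read_ee_pos());print(h,a.round(4),Rot.from_euler('z',-SY).apply(manip.read_force()-f0).round(2))
if h:
    x=a[0]-.0012
    manip.move_l(tcp(st(x,0,zc),SY)[0],velocity=.02);manip.dwell(.2);f0=manip.read_force()
    h=manip.move_l(tcp(st(x,0,zc-.011),SY)[0],velocity=.015,max_force=3)
    b=inv(manip.read_ee_pos());print(h,b.round(4),"drop",zc-b[2],Rot.from_euler('z',-SY).apply(manip.read_force()-f0).round(2))
np.save("pose4.npy",np.r_[manip.read_ee_pos(),manip.read_tool_rot()])
w=manip.capture("wrist");s=manip.capture("side");print(manip.read_clock())
a=cv2.resize(s[110:230,235:355],(400,400),interpolation=cv2.INTER_CUBIC)
cv2.imwrite("pics/c4.png",np.hstack([a,cv2.resize(w[50:300,190:440],(400,400),interpolation=cv2.INTER_CUBIC)]))
E
```

```text
True [0.0028 0.0004 0.0712] [-0.27  0.4  -0.12]
True [ 0.0016 -0.      0.0659] drop 0.006193766209806051 [-1.16  0.71  6.55]
10.65
```

View pics/c4.png

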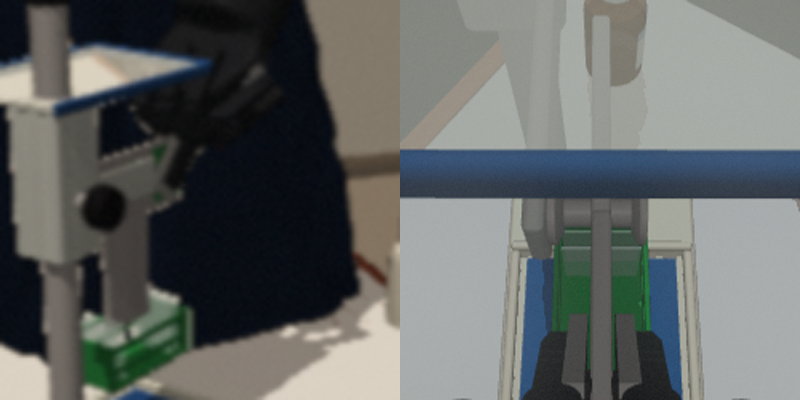

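```bash
python3 - <<'E'
from h import *
p=manip.read_ee_pos();z=quat(SY,LEAN,1)[1]
manip.move_l(p+[0,0,.0004],velocity=.01)
manip.grip(0.3);print(manip.read_finger_gap())
print(manip.move_l(p-.12*z,velocity=.08,max_force=10))
manip.dwell(2)
a=manip.capture("side");manip.dwell(.5);b=manip.capture("side");print(cv2.absdiff(a,b)[110:240,235:300].max(),manip.read_clock())
w=manip.capture("wrist")
c=cv2.resize(b[110:230,235:355],(400,400),interpolation=cv2.INTER_CUBIC)
cv2.imwrite("pics/c5.png",np.hstack([c,cv2.resize(w[0:250,190:440],(400,400),interpolation=cv2.INTER_CUBIC)]))
E
```

```text
0.3008942725112252
False
6 15.55
```

View pics/c5.png

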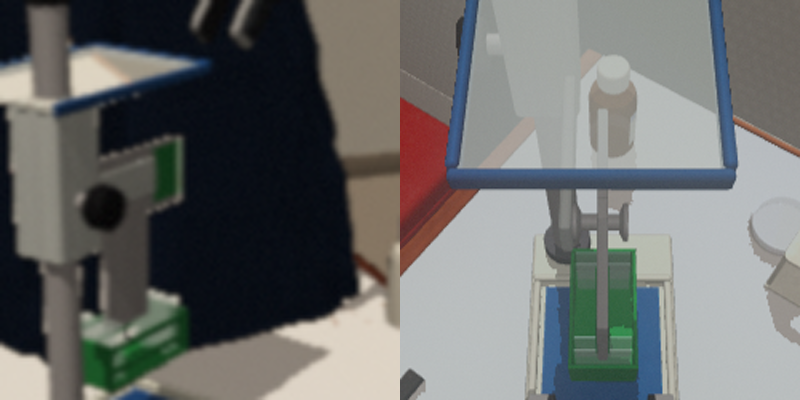

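The side view shows the carrier hanging upright on the pin with the gripper clear. In the wrist view, the plate sits between the flanges near (600, 220).

```bash
python3 - <<'E'
from h import *
manip.dwell(2);print(manip.read_clock());print(manip.job_done())
E
```

```text
17.6
the job is handed in; nothing more can be done
None
```

The carrier is hanging on the pin, upright, still and clear of the tray, with the gripper withdrawn; I handed the job in at 17.6 s, and no verdict came back.

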